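# Lay out the gift set on its display tray

### The job

Make up the gift set: take the mug, the round tin, the card-game box and the pencil case from the felt mat and set each one upright and flat on the tray card that bears its outline, square to the drawing and centred on it, the mug's handle over the drawn handle. Set the mug down without dropping it, let go of everything, and leave the little picture frame where it stands.

Things in the scene. Friction and masses are not known exactly. Their poses are not given: they have to be found in the camera images.
- mug: Small terracotta mug, upright, open top: outer diameter 54 mm, height 58 mm, wall 4 mm, with one loop handle of 8 mm round bar reaching 50 mm from the mug's axis. Origin: centre of the underside. z up along its axis, y towards the handle, so it can be gripped across its body along its x (54 mm). About 0.15 kg. At the start on a grey felt mat, 3 mm thick, with the other things.
- mug_handle (a point): The outermost part of the mug's handle: 46 mm from the mug's axis along the mug's y, 30 mm above its underside.
- tin: Round lidded metal tin, plain aluminium sides, diameter 62 mm (lid, upper 10 mm) and 60 mm below, height 34 mm. Origin: centre of the underside, z up. About 0.09 kg. At the start on a grey felt mat, 3 mm thick, with the other things.
- box: Flat card-game box of printed red board, 56 mm (x) by 76 mm (y), 24 mm high, lying flat. Origin: centre of the underside, z up. About 0.11 kg. At the start on a grey felt mat, 3 mm thick, with the other things.
- case: Slim wooden pencil case, 24 mm (x) by 96 mm (y), 24 mm high, lying flat. Origin: centre of the underside, z up. About 0.07 kg. At the start on a grey felt mat, 3 mm thick, with the other things.
- card_mug: Round cream card, 113 mm across, 2 mm thick, lying fixed on a low wooden tray (240 mm square, rim 12 mm high; four cards, 115 mm apart), bearing a thin black outline: the plan view of a mug: a circle 63 mm across with a stubby handle outline on one side. Origin: centre of its underside, 6 mm above the table (its top is at z = 8 mm). The circle is centred on the card; the drawn handle points along the card's y.
- card_tin: Round cream card, 113 mm across, 2 mm thick, lying fixed on a low wooden tray (240 mm square, rim 12 mm high; four cards, 115 mm apart), bearing a thin black outline: a plain circle 71 mm across. Origin: centre of its underside, 6 mm above the table (its top is at z = 8 mm). The circle is centred on the card.
- card_box: Round cream card, 113 mm across, 2 mm thick, lying fixed on a low wooden tray (240 mm square, rim 12 mm high; four cards, 115 mm apart), bearing a thin black outline: a broad rectangle, 65 mm (x) by 85 mm (y). Origin: centre of its underside, 6 mm above the table (its top is at z = 8 mm). The rectangle is centred on the card; its long side runs along the card's y.
- card_case: Round cream card, 113 mm across, 2 mm thick, lying fixed on a low wooden tray (240 mm square, rim 12 mm high; four cards, 115 mm apart), bearing a thin black outline: a slim rectangle, 33 mm (x) by 105 mm (y). Origin: centre of its underside, 6 mm above the table (its top is at z = 8 mm). The rectangle is centred on the card; its long side runs along the card's y.
- frame: Bystander: small red picture frame standing on a dark wooden foot, 80 mm wide, 95 mm high, 50 mm deep, loose, on the table beyond the tray and mat. Origin: under its foot, about the centre. Not to be disturbed.

How it is judged:
By the outcome, as a careful person would: the job done as asked, in the order asked, and still so for the second after the job is handed in, with the robot touching nothing.
It also fails if it takes over 93 s, if anything falls off the work surface, if the arm or the gripper's body presses on something with over 40 N, if the wrist force passes 120 N, or if a joint passes its speed limit or range.

### The arm

A 6-joint arm with a two-finger parallel gripper is mounted at the origin on the work surface. World frame = base frame: x ahead of the robot, y to its left, z up, the work surface at z = 0. Lengths are in m, angles in rad, forces in N, time in s.
With the tool pointing down it reaches from about 0.275 to 0.825 m from the base axis. Payload 4.9 kg.
Tool frame: the origin (TCP) lies midway between the tips of the shut fingers; the grasp point (between the pads) lies 19 mm behind it (bot.grip_depth is the distance from the TCP to the grasp point, in m); z points along the fingers, y is the line along which they close (so a half turn about z gives the same grasp; the last joint's range is limited). The gripper opens to 85 mm and grips with 20 to 120 N. Pads are 22 mm wide; open, the fingers measure 114 mm over their backs; the gripper's body (76 mm by 85 mm) begins 54 mm behind the grasp point. The pads swing forward as they close: fully open they stand 13 mm farther back than shut.
Start: joints at [-0.134, 0.326, -0.193, 1.052, 0, 1.437], TCP at [0.55, 0, 0.231] pointing down, gripper open.
Joint ranges: [-2.65, 2.65], [-0.97, 1.79], [-1.3, 1.35], [-1.93, 2.1], [-1.47, 1.37], [-3.14, 3.14]. Speed limits (rad/s): [2.57, 2.57, 3.14, 3.14, 3.14, 3.14].

### API

Orientations are given as a unit quaternion [w, x, y, z].
In Python, from cell import bot gives the robot as it stands. Calls block until the motion is done:
- bot.move_pose(position, orientation): joint-space move of the TCP to a pose.
- bot.move_linear(position, speed=0.15, rotation=None, until_force=None): straight line of the TCP; rotation=None keeps the orientation; speed is the mean speed in m/s. With until_force (N) it stops when the force on the tool has changed by that much, and returns True; else False.
- bot.goto_joints(angles): joint-space move.
- bot.set_gripper(opening, grasp_force=None): opening from 0.0 (shut) to 1.0 (fully open); grasp_force is the grip in N (None keeps the last); returns when the fingers have stopped.
- bot.wait(seconds).
- bot.solve_ik(position, orientation): joint angles nearest the present ones, or None.
- bot.camera(name): name is "scene" or "side" or "wrist"; returns the picture (384x512x3 uint8, red, green, blue); there is no depth.
- bot.calibration(name): a dict with "mtx" (3x3 intrinsics, pixels), "extrinsics" (4x4, takes a point from world to camera coordinates); the wrist camera has in their place "hand_eye" (4x4, takes a point from camera to tool coordinates, whose origin is the TCP and whose axes are the flange's). Camera axes: x right, y down, z forward; pixel columns grow to the right and rows downward; lengths in m; the calibration is good to about 2 mm. A picture is of the moment at which its call begins: read the wrist's pose just before it. calibration takes no time and is no camera call.
A pose or a line that the arm cannot do raises bot.PlanningError and nothing moves.
- bot.close_job(): hands the job in; it is judged then, once.
Trained networks look in the newest picture that a camera, given by its name, has taken for a name from the list of things; names that differ only in an ending like _2 or _b are one class to them, and where a whole thing is asked for, a point or a joint stands for the part that bears it (a point fixed in the world has none). Each returns a list of dicts, best first, with "confidence" (0 to 1); they miss things now and then, are a little off and sometimes report something else, mostly with a low value. They report only what shows in the picture. A call takes as long as a camera call.
- bot.search_frame(camera, thing): "bbox" ([left, top, width, height] in pixels, round what is visible of it).
Readings, each from a call of its own:
- bot.read_clock(): time.
- bot.read_joint_positions(): joint angles.
- bot.read_joint_vel(): joint speeds.
- bot.read_joint_efforts(): joint torques, N m.
- bot.read_position(): TCP position.
- bot.read_tool_rot(): TCP orientation.
- bot.read_ft_force(): force on the tool from outside, world axes, zero at the start.
- bot.read_moment(): the same for the moment, N m.
- bot.read_gripper_width(): opening from 0.0 (shut) to 1.0 (fully open).
- bot.read_finger_force(): force on a finger pad.
Only numpy, scipy, OpenCV 4.12 (cv2) and the standard library are available. Lean on these libraries where they do the work, as an engineer would, in place of code of your own. Each camera call takes 0.05 s, during which the arm holds its last target. There are 200 camera calls.

## Working session

There is one attempt and no reset: what is moved stays moved. The work goes in short steps, each a Python script; the robot and the scene stay as the last script left them, time stands still between calls to the robot, and variables do not carry over. Pictures are saved under pics/ and viewed, at most 14 in all, crops included, and the job is handed in when it is done.

```bash
mkdir -p pics; ls
python3 - <<'E'
from cell import bot
import cv2,numpy as np
for c in ["scene","side","wrist"]:
    im=bot.camera(c); cv2.imwrite(f"pics/{c}0.png",im[:,:,::-1])
    print(c,{k:np.round(v,3).tolist() for k,v in bot.calibration(c).items()})
    for t in ["mug","mug_handle","tin","box","case","card_mug","card_tin","card_box","card_case","frame"]:
        print(t,[(np.round(d["bbox"]).tolist(),round(d["confidence"],2)) for d in bot.search_frame(c,t)[:2]])
print(bot.read_tool_rot(),bot.read_position(),bot.read_clock())
E
```

```text
pics
scene {'mtx': [[379.853, 0.0, 265.194], [0.0, 379.853, 195.743], [0.0, 0.0, 1.0]], 'extrinsics': [[0.289, 0.957, 0.014, -0.182], [0.679, -0.195, -0.708, -0.367], [-0.675, 0.214, -0.706, 1.257], [0.0, 0.0, 0.0, 1.0]]}
mug [([195.0, 206.0, 32.0, 34.0], 0.75)]
mug_handle [([192.0, 205.0, 37.0, 37.0], 0.8)]
tin [([127.0, 223.0, 33.0, 33.0], 0.62)]
box [([120.0, 183.0, 45.0, 33.0], 0.64), ([324.0, 181.0, 50.0, 33.0], 0.53)]
case [([194.0, 173.0, 22.0, 34.0], 0.67)]
card_mug [([325.0, 181.0, 49.0, 35.0], 0.65)]
card_tin [([265.0, 160.0, 42.0, 35.0], 0.77), ([120.0, 182.0, 41.0, 36.0], 0.15)]
card_box [([306.0, 157.0, 48.0, 30.0], 0.59)]
card_case [([279.0, 192.0, 51.0, 41.0], 0.79), ([254.0, 235.0, 47.0, 58.0], 0.3)]
frame [([254.0, 233.0, 45.0, 57.0], 0.97)]
side {'mtx': [[470.703, 0.0, 251.16], [0.0, 470.703, 188.444], [0.0, 0.0, 1.0]], 'extrinsics': [[0.738, -0.674, 0.015, -0.463], [-0.447, -0.505, -0.739, 0.341], [0.505, 0.539, -0.674, 0.869], [0.0, 0.0, 0.0, 1.0]]}
mug [([270.0, 219.0, 26.0, 28.0], 0.84)]
mug_handle [([264.0, 215.0, 35.0, 33.0], 0.82), ([224.0, 251.0, 41.0, 30.0]
[... 561 characters left out ...]
1.0, 0.001, 0.0, 0.0], [0.0, -0.299, 0.954, -0.142], [0.0, 0.0, 0.0, 1.0]]}
mug [([298.0, 227.0, 56.0, 72.0], 0.68)]
mug_handle [([297.0, 232.0, 55.0, 66.0], 0.64)]
tin [([292.0, 324.0, 42.0, 40.0], 0.78)]
box [([191.0, 312.0, 57.0, 43.0], 0.73)]
case [([180.0, 240.0, 76.0, 31.0], 0.89)]
card_mug [([294.0, 0.0, 68.0, 11.0], 0.61), ([290.0, 321.0, 45.0, 43.0], 0.58)]
card_tin [([170.0, 21.0, 106.0, 115.0], 0.75)]
card_box [([172.0, 0.0, 80.0, 21.0], 0.94)]
card_case [([277.0, 12.0, 104.0, 113.0], 0.94), ([180.0, 240.0, 79.0, 29.0], 0.66)]
frame [([195.0, 313.0, 52.0, 45.0], 0.61)]
[8.41210378e-06 7.07118558e-01 7.07095004e-01 1.85978796e-05] [5.50032884e-01 6.13460242e-06 2.31299906e-01] 1.65
```

View pics/wrist0.png

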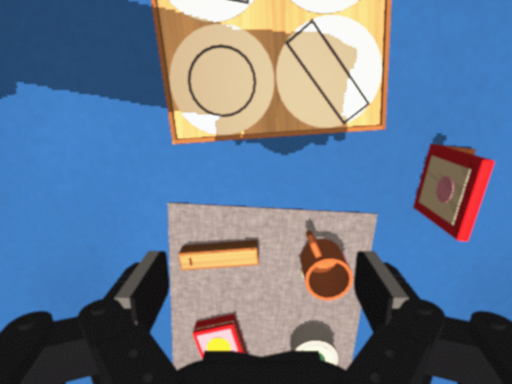

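View pics/scene0.png

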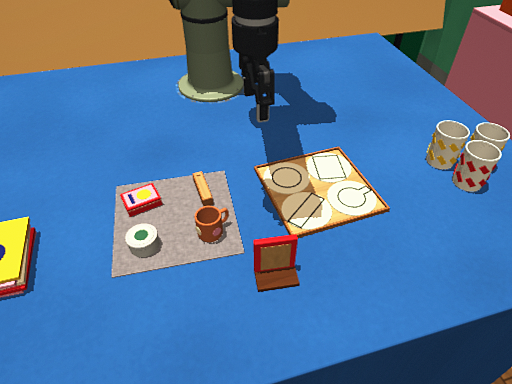

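```bash
cat > h.py <<'E'
from cell import bot
import cv2,numpy as np
from scipy.spatial.transform import Rotation as R
def ray(name,px,pose=None):
    """origin, direction in world for pixels (N,2)"""
    c=bot.calibration(name); K=np.array(c["mtx"])
    if name=="wrist":
        q,p=pose; T=np.eye(4); T[:3,:3]=R.from_quat(np.roll(q,-1)).as_matrix(); T[:3,3]=p
        T=T@np.array(c["hand_eye"])
    else: T=np.linalg.inv(np.array(c["extrinsics"]))
    px=np.atleast_2d(np.asarray(px,float))
    d=np.c_[(px-K[:2,2])/K[[0,1],[0,1]],np.ones(len(px))]@T[:3,:3].T
    return T[:3,3],d
def onz(name,px,z,pose=None):
    o,d=ray(name,px,pose); return (o+d*((z-o[2])/d[:,2:]))[:,:2]
def proj(P,pose):
    c=bot.calibration("wrist"); K=np.array(c["mtx"]); q,p=pose
    T=np.eye(4); T[:3,:3]=R.from_quat(np.roll(q,-1)).as_matrix(); T[:3,3]=p
    T=np.linalg.inv(T@np.array(c["hand_eye"])); x=np.asarray(P)@T[:3,:3].T+T[:3,3]
    u=x@K.T; return u[:,:2]/u[:,2:]
def shot(fn):
    pose=(np.array(bot.read_tool_rot()),np.array(bot.read_position())); im=bot.camera("wrist")
    np.savez("pics/"+fn+".npz",q=pose[0],p=pose[1],im=im); return im,pose
def topdown(im,pose,x,y,z,s=0.0005):
    """rectified plan view of plane z; x=(x0,x1) downward = -x, rightward = -y"""
    W=int((y[1]-y[0])/s);H=int((x[1]-x[0])/s)
    v,u=np.mgrid[0:H,0:W]; P=np.stack([x[1]-v*s,y[1]-u*s,np.full(u.shape,z)],-1).reshape(-1,3)
    m=proj(P,pose).astype(np.float32).reshape(H,W,2)
    return cv2.remap(im,m[...,0],m[...,1],cv2.INTER_LINEAR)
def down(yaw):
    """tool down; tool y (closing) axis at angle yaw from world x"""
    y=np.array([np.cos(yaw),np.sin(yaw),0]);z=np.array([0,0,-1.]);x=np.cross(y,z)
    return np.roll(R.from_matrix(np.c_[x,y,z]).as_quat(),1)
E
python3 - <<'E'
from h import *
D=dict(mug=(195,206,32,34),tin=(127,223,33,33),box=(120,183,45,33),case=(194,173,22,34),card_mug=(325,181,49,35),card_tin=(265,160,42,35),card_box=(306,157,48,30),card_case=(279,192,51,41),frame=(254,233,45,57))
for k,b in D.items(): print(k,onz("scene",[b[0]+b[2]/2,b[1]+b[3]/2],0.008 if 'card' in k else .02).round(3))
for y in [0,np.pi/2,-np.pi/2]:
  for p in [(.4,-.2,.3),(.4,.1,.3),(.4,-.2,.35)]:
    s=bot.solve_ik(list(p),list(down(y))); print(y,p,None if s is None else np.round(s,2))
E
```

```text
mug [[ 0.613 -0.115]]
tin [[ 0.618 -0.255]]
box [[ 0.502 -0.249]]
case [[ 0.51  -0.109]]
card_mug [[0.617 0.207]]
card_tin [[0.509 0.089]]
card_box [[0.519 0.201]]
card_case [[0.63  0.091]]
frame [[ 0.745 -0.012]]
0 (0.4, -0.2, 0.3) [-0.63  0.09 -0.31  1.17  0.    0.94]
0 (0.4, 0.1, 0.3) [ 0.07  0.02 -0.39  1.16  0.    1.64]
0 (0.4, -0.2, 0.35) [-0.63  0.08 -0.21  1.29  0.    0.94]
1.5707963267948966 (0.4, -0.2, 0.3) [-0.63  0.09 -0.31  1.17  0.   -0.63]
1.5707963267948966 (0.4, 0.1, 0.3) [ 0.07  0.02 -0.39  1.16  0.    0.07]
1.5707963267948966 (0.4, -0.2, 0.35) [-0.63  0.08 -0.21  1.29  0.   -0.63]
-1.5707963267948966 (0.4, -0.2, 0.3) [-0.63  0.09 -0.31  1.17  0.    2.51]
-1.5707963267948966 (0.4, 0.1, 0.3) [ 0.07  0.02 -0.39  1.16  0.   -3.08]
-1.5707963267948966 (0.4, -0.2, 0.35) [-0.63  0.08 -0.21  1.29  0.    2.51]
```

The wrist view shows the mat with case (218,255), mug (326,268, handle up), tin (~315,345), box (~218,335), and above it the tin card (222,80) and case card (328,72). The frame is at (455,190). I'll take clear overhead views from two opposite yaws so that hand-eye bias cancels.

Run:
```python
from h import *
vs=[("mat_a",(.56,-.23,.27),0),("tray_a",(.57,.10,.27),0),("tray_b",(.57,.195,.27),np.pi),("mat_b",(.56,-.13,.27),np.pi)]
X={"mat":((.42,.70),(-.33,-.03),.003),"tray":((.42,.72),(-.01,.29),.008)}
out={}
for n,p,y in vs:
    bot.move_pose(list(p),list(down(y))); bot.wait(.3)
    im,pose=shot(n)
    k=n[:-2]; x,yy,z=X[k]
    out[n]=topdown(im,pose,x,yy,z,.00075)
    for t in (["mug","mug_handle","tin","box","case"] if k=="mat" else ["card_mug","card_tin","card_box","card_case"]):
        print(n,t,[(np.array(d["bbox"]).round().tolist(),round(d["confidence"],2)) for d in bot.search_frame("wrist",t)[:1]])
for k in X: cv2.imwrite(f"pics/{k}.png",np.hstack([out[k+"_a"],out[k+"_b"]])[:,:,::-1])
print(bot.read_clock())
```

```text
mat_a mug [([290.0, 17.0, 64.0, 76.0], 0.57)]
mat_a mug_handle [([294.0, 20.0, 61.0, 72.0], 0.77)]
mat_a tin [([288.0, 157.0, 45.0, 52.0], 0.6)]
mat_a box [([179.0, 143.0, 61.0, 70.0], 0.56)]
mat_a case [([162.0, 45.0, 88.0, 29.0], 0.87)]
tray_a card_mug [([252.0, 5.0, 97.0, 105.0], 0.86)]
tray_a card_tin [([169.0, 120.0, 88.0, 85.0], 0.55)]
tray_a card_box [([155.0, 16.0, 95.0, 100.0], 0.57)]
tray_a card_case [([260.0, 110.0, 88.0, 86.0], 0.76)]
tray_b card_mug [([183.0, 122.0, 90.0, 88.0], 0.79)]
tray_b card_tin [([267.0, 14.0, 97.0, 102.0], 0.78)]
tray_b card_box [([273.0, 120.0, 85.0, 85.0], 0.87)]
tray_b card_case [([168.0, 20.0, 98.0, 101.0], 0.56)]
mat_b mug [([178.0, 141.0, 56.0, 62.0], 0.79)]
mat_b mug_handle [([180.0, 142.0, 51.0, 61.0], 0.87)]
mat_b tin [([180.0, 9.0, 58.0, 65.0], 0.72)]
mat_b box [([286.0, 5.0, 66.0, 86.0], 0.86)]
mat_b case [([272.0, 156.0, 78.0, 26.0], 0.8)]
9.8833
```

View pics/mat.png

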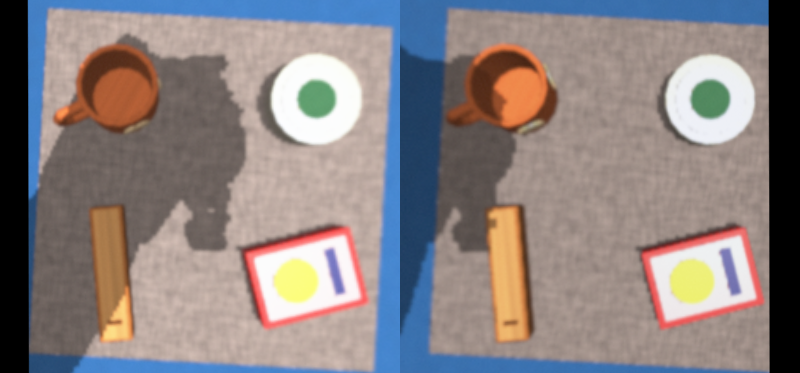

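View pics/tray.png

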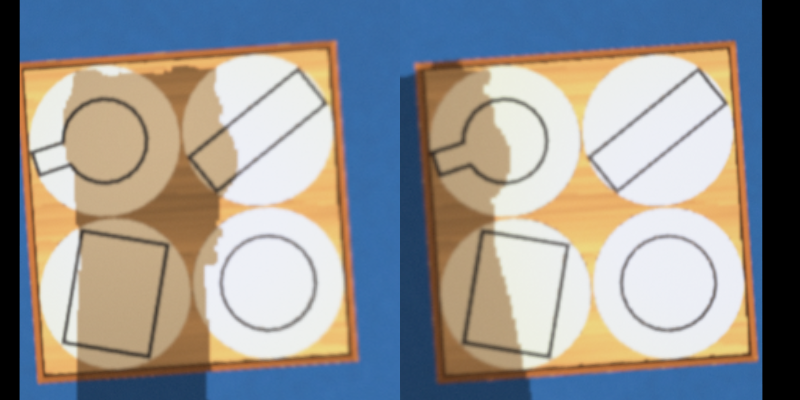

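Both views are clear. On the mat the mug is at top left with its handle to +y, the tin top right, the case lower left and the box lower right. The tray outlines are mug top left, case top right, box lower left and tin lower right. Next I'll fit them precisely.

```bash
cat > fit.py <<'E'
from h import *
from scipy.optimize import minimize
def cyl(r0,r1,z0,z1):
    t=np.linspace(0,2*np.pi,60,endpoint=False); c=np.c_[np.cos(t),np.sin(t)]
    return np.r_[np.c_[r0*c,np.full(60,z0)],np.c_[r1*c,np.full(60,z1)]]
def cub(x0,x1,y0,y1,z0,z1): return np.array([[a,b,c] for a in(x0,x1) for b in(y0,y1) for c in(z0,z1)],float)
M={"mug":[cyl(.027,.027,0,.058),cub(-.004,.004,.02,.05,.020,.040),cub(-.004,.004,.02,.044,.013,.047)],
   "tin":[cyl(.0305,.0305,.0335,.034)],
   "box":[cub(-.028,.028,-.038,.038,0,.024)],"case":[cub(-.012,.012,-.048,.048,0,.024)]}
S=4
def mask(im,k):
    im=im.astype(int); r,g,b=im[...,0],im[...,1],im[...,2]
    m=((r>170)&(g>170)&(b>150)) | ((g-r>15)&(g-b>0)) if k=="tin" else (r-b>35)|((r-b>20)&(r>1.6*b))|((im.min(2)>185) if k=="box" else (r<0))
    m=m.astype(np.uint8)
    return m
def load(n):
    d=np.load(f"pics/{n}.npz"); return d["im"],(d["q"],d["p"])
def fit(k,g,z0,views,dbg=None):
    V=[]
    for n in views:
        im,pose=load(n)
        c=proj([[g[0],g[1],z0+.02]],pose)[0]; o=np.maximum(c-60,0).astype(int)
        m=mask(im[o[1]:o[1]+120,o[0]:o[0]+120],k)
        m=cv2.morphologyEx(m,cv2.MORPH_CLOSE,np.ones((3,3)))
        cs,_=cv2.findContours(m,cv2.RETR_EXTERNAL,cv2.CHAIN_APPROX_NONE)
        cs=[q for q in cs if cv2.contourArea(q)>150]
        q=min(cs,key=lambda q:abs(cv2.pointPolygonTest(q,tuple(map(float,c-o)),True)) if cv2.pointPolygonTest(q,tuple(map(float,c-o)),True)<0 else 0)
        f=np.zeros_like(m); cv2.drawContours(f,[q],-1,1,-1)
        f=(cv2.resize(f.astype(np.float32),None,fx=S,fy=S,interpolation=cv2.INTER_LINEAR)>.5).astype(np.uint8)
        V.append((f,o,pose))
    def ren(p,o,pose,shape):
        c,s=np.cos(p[2]),np.sin(p[2]); Rz=np.array([[c,-s,0],[s,c,0],[0,0,1]]); I=np.zeros(shape,np.uint8)
        for P in M[k]:
            u=(proj(P@Rz.T+[p[0],p[1],z0],pose)-o+.5)*S-.5
            cv2.fillConvexPoly(I,cv2.convexHull(np.round(u*16).astype(np.int32)),1,shift=4)
        return I
    def cost(p,V=V): return np.mean([1-(ren(p,o,q,f.shape)&f).sum()/max(1,(ren(p,o,q,f.shape)|f).sum()) for f,o,q in V])
    def solve(V):
        best=None
        for y in ([g[2]] if len(g)>2 else [0]):
          for x0 in [np.array([g[0],g[1],y])]:
            for sc in (.01,.003):
                sim=np.array([x0,x0+[sc,0,0],x0+[0,sc,0],x0+[0,0,sc*20]])
                r=minimize(cost,x0,args=(V,),method="Nelder-Mead",options=dict(initial_simplex=sim,xatol=1e-5,fatol=1e-5,maxiter=300)); x0=r.x
            if best is None or r.fun<best.fun: best=r
        return best
    rs=[solve(V)]+[solve([v]) for v in V]
    return rs[0].x,[(r.x.round(4).tolist(),round(r.fun,3)) for r in rs]
E
cat > cards.py <<'E'
from h import *
from fit import load
s=.0005
for n in ["tray_a","tray_b"]:
    im,pose=load(n); I=topdown(im,pose,(.42,.72),(-.01,.29),.008,s)
    g=cv2.cvtColor(I,cv2.COLOR_RGB2GRAY)
    W=lambda p:np.array([.72-p[1]*s,.29-p[0]*s])
    bh=cv2.morphologyEx(g,cv2.MORPH_BLACKHAT,np.ones((15,15)))
    m=(bh>45).astype(np.uint8)
    cs,h=cv2.findContours(m,cv2.RETR_CCOMP,cv2.CHAIN_APPROX_NONE)
    for c,hh in zip(cs,h[0]):
        if hh[3]<0: continue   # inner contours only
        A=cv2.contourArea(c)*s*s*1e6
        if A<2000 or A>8000: continue
        r=cv2.minAreaRect(c); e=cv2.fitEllipse(c); M=cv2.moments(c); ce=(M['m10']/M['m00'],M['m01']/M['m00'])
        bx=cv2.boxPoints(r); e1=bx[1]-bx[0]; e2=bx[2]-bx[1]; L=e1 if np.hypot(*e1)>np.hypot(*e2) else e2
        w=np.array([-L[1],-L[0]]); 
        f=np.zeros_like(m); cv2.drawContours(f,[c],-1,1,-1); 
        p=cv2.morphologyEx(f,cv2.MORPH_OPEN,cv2.getStructuringElement(cv2.MORPH_ELLIPSE,(81,81)))
        mo=cv2.moments(p,True); extra=""
        if mo['m00']>0:
            cc=np.array([mo['m10'],mo['m01']])/mo['m00']; ha=f&~cv2.dilate(p,np.ones((5,5)))&1; mh=cv2.moments(ha,True)
            if mh['m00']>150:
                hp=np.array([mh['m10'],mh['m01']])/mh['m00']; d=W(hp)-W(cc); extra=f"circ {W(cc).round(4)} handle yaw {np.arctan2(d[1],d[0]):.3f}"
        print(n,"A",int(A),"size mm",np.round(np.array(r[1])*s*1e3,1),"rectc",W(r[0]).round(4),"mom",W(ce).round(4),"long dir",round(float(np.arctan2(w[1],w[0])),3),extra)
E
python3 cards.py
python3 - <<'E'
from fit import *
G={"mug":(.633,-.117,1.9),"tin":(.623,-.265,0),"box":(.493,-.255,1.75),"case":(.496,-.112,3.1)}
for k,g in G.items(): print(k,fit(k,g,.003,["mat_a","mat_b"])[1])
E
```

```text
tray_a A 3603 size mm [67.8 68. ] rectc [0.5072 0.089 ] mom [0.5072 0.0889] long dir -0.464 
tray_a A 5118 size mm [63.5 83. ] rectc [0.499  0.2037] mom [0.4991 0.2034] long dir -0.163 circ [0.4991 0.2034] handle yaw -2.281
tray_a A 3158 size mm [59.8 80.8] rectc [0.6063 0.219 ] mom [0.6121 0.216 ] long dir -0.816 circ [0.6136 0.2114] handle yaw 1.886
tray_b A 3612 size mm [68. 68.] rectc [0.508 0.089] mom [0.5081 0.089 ] long dir -1.571 
tray_b A 5096 size mm [62.8 83.2] rectc [0.4998 0.2036] mom [0.4999 0.2036] long dir -0.165 circ [0.4997 0.2036] handle yaw 0.374
tray_b A 3111 size mm [ 31.9 103.8] rectc [0.6223 0.0972] mom [0.6223 0.0972] long dir -0.889 Traceback (most recent call last):
  File "<stdin>", line 3, in <module>
  File "fit.py", line 47, in fit
    rs=[solve(V)]+[solve([v]) for v in V]
                   ~~~~~^^^^^
  File "fit.py", line 44, in solve
    r=minimize(cost,x0,args=(V,),method="Nelder-Mead",options=dict(initial_simplex=sim,xatol=1e-5,fatol=1e-5,maxiter=300)); x0=r.x
    res = _minimize_neldermead(fun, x0, args, callback, bounds=bounds,
                               **options)
    fsim[j] = func(sim[j])
              ~~~~^^^^^^^^
    fx = function(np.copy(x), *(wrapper_args + args))
  File "fit.py", line 37, in cost
    def cost(p,V=V): return np.mean([1-(ren(p,o,q,f.shape)&f).sum()/max(1,(ren(p,o,q,f.shape)|f).sum()) for f,o,q in V])
                                        ~~~^^^^^^^^^^^^^^^
  File "fit.py", line 34, in ren
    u=(proj(P@Rz.T+[p[0],p[1],z0],pose)-o+.5)*S-.5
       ~~~~^^^^^^^^^^^^^^^^^^^^^^^^^^^^
  File "h.py", line 17, in proj
    c=bot.calibration("wrist"); K=np.array(c["mtx"]); q,p=pose
ValueError: time passes only in moves, steps and waits
```

```bash
python3 - <<'E'
s=open('h.py').read()
s=s.replace("def ray(","CAL={n:bot.calibration(n) for n in ('scene','side','wrist')}\ndef ray(",1).replace("c=bot.calibration(name)","c=CAL[name]").replace('c=bot.calibration("wrist")','c=CAL["wrist"]')
open('h.py','w').write(s)
E
sed -i 's/bh>45/bh>28/' cards.py; python3 cards.py
python3 - <<'E'
from fit import *
G={"mug":(.633,-.117,1.9),"tin":(.623,-.265,0),"box":(.493,-.255,1.75),"case":(.496,-.112,3.1)}
for k,g in G.items(): print(k,fit(k,g,.003,["mat_a","mat_b"])[1])
E
```

```text
tray_a A 3500 size mm [66.8 67. ] rectc [0.5072 0.0889] mom [0.5072 0.0889] long dir -0.644 
tray_a A 4985 size mm [62.7 81.9] rectc [0.4991 0.2037] mom [0.4991 0.2034] long dir -0.163 circ [0.4992 0.2034] handle yaw -2.707
tray_a A 3049 size mm [58.8 79.9] rectc [0.6063 0.2191] mom [0.6122 0.2158] long dir -0.817 circ [0.6136 0.2115] handle yaw 1.888
tray_a A 2987 size mm [ 31.4 103.5] rectc [0.6218 0.0973] mom [0.6215 0.097 ] long dir -0.884 
tray_b A 3526 size mm [67.  67.3] rectc [0.5081 0.089 ] mom [0.5081 0.0889] long dir -0.633 
tray_b A 4956 size mm [62.  82.1] rectc [0.4997 0.2035] mom [0.4999 0.2035] long dir -0.165 circ [0.4998 0.2034] handle yaw 0.647
tray_b A 2999 size mm [ 30.8 103. ] rectc [0.6225 0.0973] mom [0.6224 0.0971] long dir -0.889 
mug [([0.6262, -0.1221, 2.2141], np.float64(0.171)), ([0.6253, -0.1223, 2.0656], np.float64(0.17)), ([0.6266, -0.1217, 2.4423], np.float64(0.152))]
tin [([0.6206, -0.2578, -0.0774], np.float64(0.39)), ([0.6384, -0.2316, 0.2183], np.float64(0.74)), ([0.6205, -0.2579, -0.0536], np.float64(0.026))]
box [([0.495, -0.2551, 1.3571], np.float64(0.321)), ([0.4939, -0.2549, 0.2542], np.float64(0.036)), ([0.4949, -0.2543, 0.2448], np.float64(0.031))]
case [([0.4973, -0.1149, 1.6526], np.float64(0.055)), ([0.4969, -0.1152, 1.6561], np.float64(0.037)), ([0.4975, -0.1144, 1.6474], np.float64(0.051))]
```

Run:
```python
from fit import *
G={"mug":(.626,-.122,.33),"box":(.4945,-.2548,.25),"case":(.497,-.115,1.65)}
for k,g in G.items(): print(k,fit(k,g,.003,["mat_a","mat_b"])[1])
for n in ["mat_a","mat_b"]:
    im,pose=load(n); c=proj([[.6205,-.258,.037]],pose)[0].astype(int)
    print(c,[im[c[1],c[0]+d].tolist() for d in range(-36,37,3)])
    m=mask(im[c[1]-50:c[1]+50,c[0]-50:c[0]+50],"tin"); print(m.sum())
    for r in m[::4]: print("".join(".#"[v] for v in r[::2]))
    if n=="mat_b": break
```

```text
mug [([0.6263, -0.1223, 0.448], np.float64(0.05)), ([0.6255, -0.1224, 0.4374], np.float64(0.039)), ([0.6266, -0.1224, 0.4462], np.float64(0.051))]
box [([0.4946, -0.2547, 0.2504], np.float64(0.039)), ([0.494, -0.2548, 0.248], np.float64(0.036)), ([0.4949, -0.2544, 0.2452], np.float64(0.03))]
case [([0.4973, -0.1149, 1.6546], np.float64(0.055)), ([0.4969, -0.1153, 1.6561], np.float64(0.037)), ([0.4975, -0.1143, 1.6505], np.float64(0.051))]
[310 184] [[200, 181, 171], [198, 178, 169], [192, 173, 164], [189, 172, 163], [251, 252, 252], [252, 253, 253], [252, 253, 253], [252, 253, 253], [247, 250, 250], [96, 157, 112], [94, 156, 108], [96, 160, 112], [97, 159, 112], [96, 159, 111], [98, 160, 112], [95, 158, 109], [238, 245, 239], [253, 253, 252], [252, 253, 252], [252, 253, 248], [252, 252, 244], [191, 172, 164], [195, 177, 167], [190, 171, 163], [190, 171, 162]]
5448
.......................................###.#..##..
.............................######.########..##..
##.##......................###.###########....###.
#####.#...######...#####..########...########.###.
####..####.###....#
[... 775 characters left out ...]
####....###.##.......
.##..#######....#####...#.......####.....#........
.########.##...######..#######.#######...##.......
............................##.#....###.###.......
..................................................
..................................................
[205  41] [[149, 135, 128], [157, 142, 134], [158, 143, 135], [233, 234, 226], [237, 240, 234], [238, 240, 241], [238, 240, 243], [238, 240, 244], [141, 170, 150], [80, 136, 95], [82, 137, 94], [81, 136, 95], [83, 137, 96], [83, 138, 97], [81, 138, 94], [80, 136, 95], [109, 152, 123], [235, 238, 245], [238, 240, 246], [238, 240, 246], [239, 240, 246], [237, 239, 245], [149, 143, 135], [164, 148, 141], [158, 142, 136]]
0
```

```bash
sed -i 's/m=((r>170).*if k=="tin"/m=(im.min(2)>215)|((g-r>25)\&(g-b>10)) if k=="tin"/' fit.py
cat > pp.py <<'E'
from h import *
W={"mug":.054,"tin":.062,"box":.056,"case":.024}
def choose(p1,y1,p2,y2,flip):
    """yaw pair with the last joint well inside its range and least turning"""
    best=None
    for a in (0,np.pi):
        for b in ((0,np.pi) if flip else (0,)):
            s=[bot.solve_ik(list(p),list(down(y))) for p,y in ((p1,y1+a),(p2,y2+a+b))]
            if any(v is None for v in s): continue
            j=np.array([v[5] for v in s])
            if abs(j).max()>2.9: continue
            c=abs(j[0]-j[1])+.2*abs(j[0]-bot.read_joint_positions()[5])
            if best is None or c<best[0]: best=(c,y1+a,y2+a+b)
    return best[1:]
def pp(k,src,dst,d,force=30,hi=.2,z0=.003,flip=True,dx=None):
    top=lambda p:[p[0],p[1],hi]
    y1,y2=choose(top(src),src[2],top(dst),dst[2],flip); w=W[k]
    bot.set_gripper(min(1,(w+.026)/.085) if w<.06 else 1.)
    bot.move_pose(top(src),list(down(y1)))
    bot.move_linear([src[0],src[1],z0+d+.03],speed=.25)
    bot.move_linear([src[0],src[1],z0+d],speed=.08)
    bot.set_gripper(0.,force)
    print("width mm",85*bot.read_gripper_width(),"finger",bot.read_finger_force())
    bot.move_linear([src[0],src[1],z0+d+.03],speed=.08)
    bot.move_linear(top(src),speed=.25)
    bot.move_pose(top(dst),list(down(y2)))
    bot.move_linear([dst[0],dst[1],.008+d+.02],speed=.2)
    bot.wait(.2)
    r=bot.move_linear([dst[0],dst[1],.008+d-.001],speed=.02,until_force=3)
    z=bot.read_position()[2]; print("touch",r,"dz mm",1e3*(z-.008-d),"width",85*bot.read_gripper_width())
    bot.set_gripper(min(1,(w+.014)/.085))
    bot.move_linear([dst[0],dst[1],z+.05],speed=.1)
    bot.move_linear(top(dst),speed=.25)
    print(k,"clock",bot.read_clock())
E
python3 - <<'E'
from fit import *
print(fit("tin",(.6205,-.258,0),.003,["mat_a","mat_b"])[1])
from pp import *
pp("mug",(.6262,-.1223,.445),(.614,.2117,.317),.015,flip=False)
# look: tray from above, mug side
bot.move_pose([.57,.10,.27],list(down(0))); bot.wait(.3); shot("p1_a")
print(fit("mug",(.614,.2117,.317),.008,["p1_a"])[1], bot.read_clock())
im,pose=load("p1_a"); cv2.imwrite("pics/p1.png",im[:,:,::-1])
E
```

```text
[([0.6197, -0.2579, 0.1436], np.float64(0.031)), ([0.6195, -0.2581, 0.0643], np.float64(0.018)), ([0.6201, -0.2575, -0.0489], np.float64(0.038))]
width mm 51.82109285367965 finger 31.709553287364542
touch True dz mm 0.4554936062694734 width 51.95883841482461
mug clock 18.4333
[([0.6319, 0.2354, 1.0666], np.float64(0.741)), ([0.6319, 0.2354, 1.0666], np.float64(0.741))] 21.55
```

View pics/p1.png

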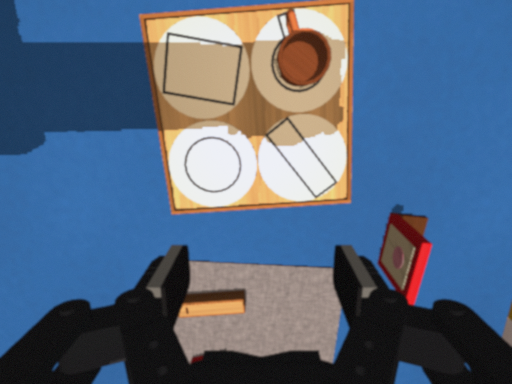

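The mug stands upright on its card at (303,57), with its handle at (292,15) over the drawn one. I'll do the other three now.

Run:
```python
from pp import *
pp("tin",(.6198,-.2579,0.1),(.5076,.0890,.0),.005)
pp("box",(.4945,-.2546,.249),(.4995,.2035,-.164-np.pi/2),.002)
pp("case",(.4972,-.1148,1.653),(.6221,.0972,-.887-np.pi/2),.003)
X=((.42,.72),(-.01,.29)); o=[]
for n,p,y in [("f_a",(.57,.10,.27),0),("f_b",(.57,.195,.27),np.pi)]:
    bot.move_pose(list(p),list(down(y))); bot.wait(.3); im,pose=shot(n); o.append(topdown(im,pose,*X,.008,.00075))
cv2.imwrite("pics/f.png",np.hstack(o)[:,:,::-1]); print(bot.read_clock())
```

```text
width mm 60.62871085977258 finger 32.78578341007233
touch True dz mm 0.6951593173702463 width 60.600150661563355
tin clock 31.3333
width mm 55.07917008154603 finger 32.69212067127228
touch True dz mm 0.6582723999625524 width 55.26204156688147
box clock 41.325
width mm 23.409043432824124 finger 30.73120951652527
touch True dz mm 0.7136788953492649 width 23.172330822562188
case clock 50.8583
54.7833
```

View pics/f.png

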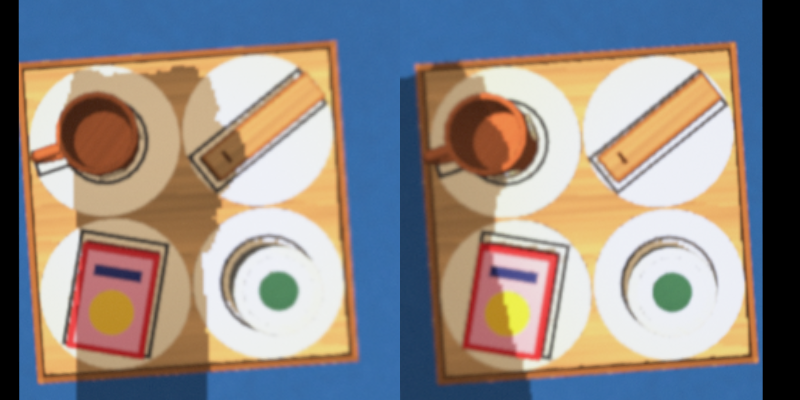

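Run:
```python
import fit as F
from fit import *
def mk(im,k):
    im=im.astype(float)+1; r,g,b=im[...,0],im[...,1],im[...,2]
    if k=="mug": m=(g/r<.58)&(r>40)
    elif k=="box": m=(g/r<.62)&(r>60)
    else: m=(b/r<.66)
    return m.astype(np.uint8)
F.mask=mk
for k,g in {"mug":(.614,.2117,.317),"box":(.4995,.2035,-.164-np.pi/2),"case":(.6221,.0972,-.887-np.pi/2)}.items():
    print(k,np.round(g,3),fit(k,g,.008,["f_a","f_b"])[1])
for n,z in [("mat_a",.037),("mat_b",.037),("f_a",.042),("f_b",.042)]:
    im,pose=load(n); i=im.astype(int); m=((i[...,1]-i[...,0]>20)&(i[...,1]-i[...,2]>10)).astype(np.uint8)
    nn,l,st,ce=cv2.connectedComponentsWithStats(m); j=1+np.argmax(st[1:,4]); print(n,st[j].tolist(),onz("wrist",ce[j],z,pose).round(4))
im,pose=load("f_a")
P=[]
for k in ["mug"]:
    for th in (.317,.445):pass
```

```text
mug [0.614 0.212 0.317] [([0.612, 0.2099, 0.2467], np.float64(0.174)), ([0.6113, 0.21, 0.2915], np.float64(0.153)), ([0.6122, 0.2105, 0.2425], np.float64(0.194))]
box [ 0.5    0.204 -1.735] [([0.4985, 0.2035, -1.7345], np.float64(0.052)), ([0.4984, 0.2035, -1.7355], np.float64(0.039)), ([0.499, 0.204, -1.7409], np.float64(0.064))]
case [ 0.622  0.097 -2.458] [([0.6317, 0.0866, -2.4584], np.float64(0.685)), ([0.6227, 0.0966, -2.4535], np.float64(0.729)), ([0.6348, 0.0838, -2.4525], np.float64(0.631))]
mat_a [299, 174, 23, 22, 380] [[ 0.6196 -0.2579]]
mat_b [193, 29, 25, 28, 551] [[ 0.6207 -0.2577]]
f_a [197, 160, 23, 23, 407] [[0.5067 0.0888]]
f_b [307, 52, 25, 27, 527] [[0.5078 0.0892]]
```

Run:
```python
from fit import *
T=[]
for n in ["f_a","f_b"]:
    im,pose=load(n)
    for k,g in {"mug":(.614,.2117,.317),"case":(.6221,.0972,-.887-np.pi/2)}.items():
        c=proj([[g[0],g[1],.03]],pose)[0]; o=np.maximum((c-[50,37]).astype(int),0)
        I=cv2.resize(im[o[1]:o[1]+75,o[0]:o[0]+100].copy(),(400,300),interpolation=cv2.INTER_CUBIC)
        R3=R.from_euler('z',g[2]).as_matrix()
        for P in M[k]:
            u=(proj(P@R3.T+[g[0],g[1],.008],pose)-o+.5)*4-.5
            cv2.polylines(I,[cv2.convexHull(np.round(u*16).astype(np.int32))],True,(0,255,255),1,shift=4)
        T.append(I)
cv2.imwrite("pics/ov.png",np.vstack([np.hstack(T[:2]),np.hstack(T[2:])])[:,:,::-1])
```

```text
(no output)
```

View pics/ov.png

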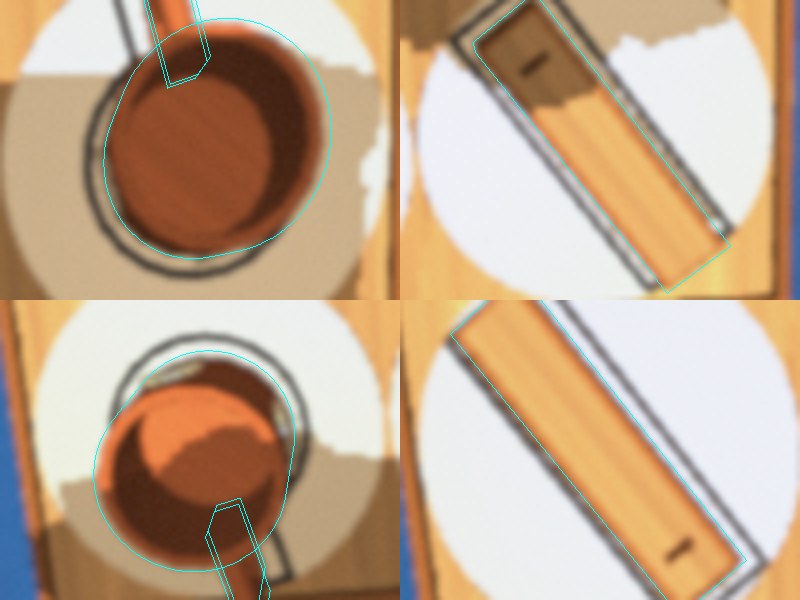

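The overlay shows the mug with its handle, and the case, matching their target models to about 1 mm in both views. The tin and box measured within about 1 mm of their cards. The arm is clear, so I'm handing in.

Run:
```python
from cell import bot
bot.camera("scene"); print(bot.search_frame("scene","frame")[:1])
print(bot.close_job())
```

```text
[{'bbox': [254.1, 234.7, 48.0, 60.1], 'confidence': 0.59}]
the job is handed in; nothing more can be done
None
```

The job is handed in: the mug, tin, box and case are each on their own card, measured within about 1–2 mm of centre, with the mug's handle over the drawn one (within about 3° by eye) and the frame where it stood (within detector noise), at about 55 s on the robot's clock.

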